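# Reset the depth stop of the sole press

## Robot

A 6-joint arm with a two-finger parallel gripper is mounted at the origin on the work surface. World frame = base frame: x ahead of the robot, y to its left, z up, the work surface at z = 0. Lengths are in mm, angles in rad, forces in N, time in s.
With the tool pointing down it reaches from about 275 to 1000 mm from the base axis. Payload 8.4 kg.
Tool frame: the origin (TCP) lies at the very end of the fingers, on their centre line; the grasp point (between the pads) lies 19 mm behind it; z points along the fingers, x is the direction in which the jaws open and shut, and the axes are right-handed (so a half turn about z gives the same grasp; the last joint's range is limited). The gripper opens to 85 mm and grips with 20 to 120 N. Pads are 22 mm wide; open, the fingers measure 114 mm over their backs; the gripper's body (76 mm by 85 mm) begins 54 mm behind the grasp point. The pads swing forward as they close: fully open they stand 13 mm farther back than shut.
Start: joints at [-1.158, 0.353, 1.633, -0, 1.155, -0.002], TCP at [251.878, -572.001, 231.281] pointing down, gripper open.
Joint ranges: [-2.63, 2.63], [-0.92, 2.1], [0.06, 2.66], [-1.3, 4.44], [0, 2.69], [-3.02, 3.02]. Speed limits (rad/s): [2.22, 2.22, 2.79, 3.14, 3.14, 3.14].

## Interface

Orientations are given as [roll, pitch, yaw] about the fixed x, y, z axes, in that order (R = Rz(yaw) Ry(pitch) Rx(roll)).
In Python, from rig import sense, grab_frame, calibration, sign_off gives the robot as it stands.
- The arm moves only by the tool servo_tool, never from a script. Its argument "series" is one flat list of numbers, 4 for each row, row after row: the shift along the world's x, y, z in m, then the turn about the world's z in degrees. In form: [x, y, z, yaw, x, y, z, yaw, ...]. A call has 1 to 8 rows; each row shifts and turns the commanded pose from where the row before left it; what a row does not reach is not made up. A row lasts 1/12 s, in which the tool goes at most 41.7 mm and 7.16 degrees, less where a joint would pass 70% of its speed; a pose out of reach is approached as far as the arm can. A call is refused whole if a number of a shift passes 0.0417 or a number of a turn 7.16, either way. A call with a gripper value outside its range is refused whole. "gripper" is the finger opening in m, from 0 to 0.0854, set as the call begins (left out, the last holds). The fingers move at their own pace and stop on an object; "newtons" is the grip in N (left out, the last holds). Time passes only in rows, so rows that do not move let the fingers close. It gives the time, the measured TCP pose, the force and the opening at its end, in the units of the state.
- sense(): the state, without advancing time (a new reading comes with each control period).
- grab_frame(name): name is "scene" or "top" or "wrist"; returns the picture (420x560x3 uint8, blue, green, red); there is no depth.
- calibration(name): a dict with "fx", "fy", "cx", "cy" (pixels), "rvec" (rotation vector, rad) and "tvec" (3), from world to camera coordinates, as OpenCV has them. Camera axes: x right, y down, z forward; pixel columns grow to the right and rows downward; lengths in mm; the calibration is good to about 2 mm. A picture is of the moment at which its call begins: read the wrist's pose just before it. calibration takes no time and is no camera call; for the wrist camera it gives the pose at the moment of the call.
- sign_off(): hands the job in, once; it reports no verdict.
The state is a dict: "clock": time; "qpos": joint angles; "qvel": joint speeds; "joint_efforts": joint torques, N m; "eef_pos": TCP position; "tcp_rot": TCP orientation; "contact_force": force on the tool from outside, world axes, zero at the start; "wrist_torque": the same for the moment, N m; "opening": opening from 0.0 (shut) to 1.0 (fully open).
Only numpy, scipy, OpenCV 4.12 (cv2) and the standard library are available. Lean on these libraries where they do the work, as an engineer would, in place of code of your own. Each camera call takes 0.05 s, during which the arm holds its last target. There are 200 camera calls.

## Task

Set the green sole press for the next batch of slippers: loosen the brass lock ring under the black adjuster knob until it is quite free, turn the knob until its white pointer points at the red mark, then retighten the lock ring until it is firm by feel, but not wrung down hard. The pointer must still be on the red mark at the end; leave the slippers and tools on the counter where they are.

Things in the scene. Friction and masses are not known exactly. Their poses are not given: they have to be found in the camera images.
- ring_center (a point): Centre of the brass lock ring (on the axis, half-way up), fixed to the press, does not turn. The ring is ribbed, round, 46 mm across, 24 mm high, and turns about the vertical axis, 3 mm above the flat round top (100 mm across) of the press head. Seen from above clockwise tightens, counter-clockwise loosens. It stays where it is left and does not turn the adjuster. Free, it drags by about 0.35 N m
- knob_center (a point): Centre (on the axis, half-way up) of the black ribbed adjuster knob, fixed to the press, does not turn. The knob is round, 28 mm across, 30 mm high, on the ring's axis; its underside is 5 mm above the ring's top. Drag about 0.05 N m when the ring is loose; the tight ring holds it. It turns either way by at least 5.5 rad from the start
- pointer_tip (a point): Tip of the white pointer that sticks out under the adjuster knob, 20 mm from the axis, 3 mm above the lock ring and inside the ring's outline. It turns with the knob: this is how the knob's setting is read
- target (a point): Where the pointer's tip must come: 20 mm from the axis, at pointer height, in the direction of the red mark, a flat red bar 20 by 6 mm lying radially on top of the press head, 28 to 48 mm from the axis. It lies 0.9 to 3.14 rad from the pointer's start, either way round
- shoe: Clamp shoe hidden in the press head: the ring presses it on the adjuster's spindle through a spring; its position is of no use. Once it clamps, the torque on the ring grows by about 0.4 N m per rad of tightening on top of the steady 0.35 N m drag: a growth under 0.12 N m is slack, 0.2 to 0.4 N m is firm, over 0.6 N m is wrung too hard. The ring starts firm
- adjuster: The adjuster itself, with the spindle inside the head; origin on the axis, 153 mm above the counter; it turns about its z axis (up) and its pointer is along its own -x
- mark_press (a point): Point on the counter on the axis of the press, its -x axis to the front of the press. The press is bolted down; its foot is 170 by 130 mm, the head's top is 150 mm above the counter, the rear column stands on the +x side, and nothing is higher than the knob's top, 212 mm
- slipper_yellow: bystander: yellow slipper 240 mm long, 72 wide, 58 high, origin under its middle
- slipper_blue: bystander: blue slipper, same size
- slipper_red: bystander: red slipper, same size
- wax_tin: bystander: brass-coloured tin, 72 mm across, 45 mm high, origin under its centre
- mallet: bystander: hammer lying on the counter
- brush: bystander: brush lying on the counter
- eyelet_tray: bystander: aluminium tray 110 by 80 by 30 mm, origin under its centre
- ring_rim (a point): Point on the axis at the ring's top face, fixed to the press. Loosening: 1.0 rad from the start surely frees the ring; it stops turning 1.4 rad or more from the start. Where it comes tight depends on the adjuster's setting: with the pointer on the mark it begins to clamp, and is firm, 0.15 to 0.7 rad further clockwise than at the start, so go by feel
There are look-alikes about, which are no part of the job. What is shaped like the part that bears ring_center but blue is not meant.

How it is judged (in metres and radians):
On the way, in this order (a step that is already met when the one before it is completed fails the run):
1. the lock ring is loosened until it no longer clamps (contact force between shoe and adjuster below 1 N), for 0.2 s.
2. with the ring still loose, the pointer is brought to the red mark (contact force between shoe and adjuster below 5 N and horizontal distance between pointer_tip and target below 0.0036 m), for 0.2 s.
3. the lock ring is firm again with the pointer on the mark (contact force between shoe and adjuster above 40 N and horizontal distance between pointer_tip and target below 0.0036 m), for 0.2 s.
At the end, for the whole second after the job is handed in: The lock ring is tight (it clamps with more than 40 N, about 0.47 N m on the ring, drag included), the pointer's tip is within 3.6 mm (about 10 degrees) of the red mark's direction, the adjuster is still, the ring and knob are released (all of step 3 and angular speed of adjuster below 0.1 rad/s); the robot touches nothing.
It fails at once if the lock ring is wrung down too hard (clamping over 200 N, about 0.95 N m on the ring, drag included) (contact force between shoe and adjuster above 200 N).
It fails at once if a bystander on the counter is moved more than 30 mm (distance of any of slipper_yellow, slipper_blue, slipper_red, wax_tin, mallet, brush, eyelet_tray from where it was at the start of the episode above 0.03 m).
It also fails if it takes over 58 s, if anything falls off the work surface, if the arm or the gripper's body presses on something with over 40 N, if the wrist force passes 120 N, or if a joint passes its speed limit or range.

## Working session

There is one attempt and no reset: what is moved stays moved. The work goes in short steps, Python scripts to look and compute and a tool call to move; the robot and the scene stay as the last step left them, time stands still between calls to the robot, and variables do not carry over. Pictures are saved under pics/ and viewed, about 8 in all and at most 12, crops included, and the job is handed in when it is done.

Besides the shell and the picture viewer there is one more tool, called as name(argument=value, ...) on one line, values as JSON. servo_tool: Moves the arm, as the interface text tells. Its arguments: {"type":"object","properties":{"series":{"type":"array"},"gripper":{"type":"number"},"newtons":{"type":"number"}},"required":["series"]}

```bash
mkdir -p pics
python3 - <<'E'
from rig import *
import cv2
print(sense())
for n in("scene","top"):
    f=grab_frame(n); cv2.imwrite(f"pics/{n}0.png",f); print(n,calibration(n))
a=cv2.imread("pics/scene0.png");b=cv2.imread("pics/top0.png")
E
```

```text
{'clock': 0.0, 'qpos': array([-1.15840414e+00,  3.53622863e-01,  1.63411740e+00, -1.75057316e-05,
        1.15520580e+00, -2.38275109e-03]), 'qvel': array([-0.00241751, -0.00077712,  0.00219759,  0.00143424,  0.00019248,
       -0.00140151]), 'joint_efforts': array([ 2.41648086e-03, -6.05246902e+01, -3.42061508e+01,  1.22931265e-04,
        9.46891465e-03, -4.33477646e-05]), 'eef_pos': array([ 251.68280149, -571.57477732,  230.58463288]), 'tcp_rot': array([ 3.14157987e+00,  1.35344584e-03, -1.15601432e+00]), 'contact_force': array([-0.11528663, -0.12244502,  0.02401478]), 'wrist_torque': array([-0.01010844, -0.02304664,  0.01871338]), 'opening': 0.9993817961028263}
scene {'fx': 449.8959174632322, 'fy': 449.8959174632322, 'cx': 273.6785009329378, 'cy': 211.47376489757903, 'rvec': array([ 1.09630378,  2.6125468 , -0.76163364]), 'tvec': array([ 384.18976694, -173.69429029, 1617.15307675])}
top {'fx': 445.91877244669985, 'fy': 445.91877244669985, 'cx': 278.8167604606005, 'cy': 213.8030964470637, 'rvec': array([ 2.16330102, -2.13576499,  0.12372533]), 'tvec': array([ -38.26275177,  521.31044014, 1575.67736601])}
```

View pics/top0.png

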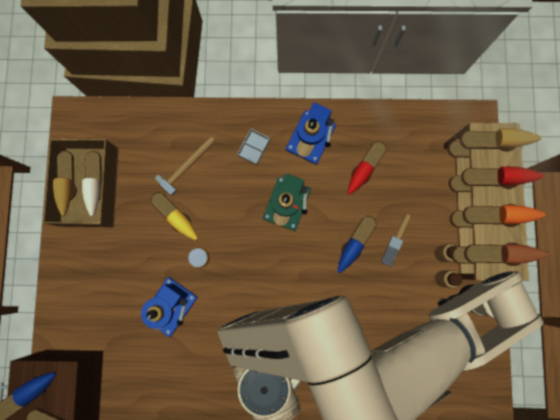

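View pics/scene0.png

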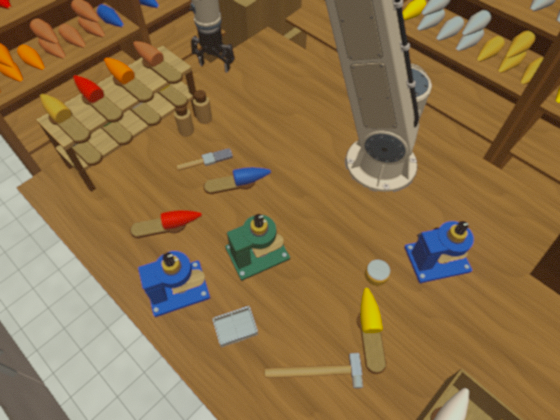

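The top view shows the green press at about (286,200), and the scene view shows it at about (258,225). The two blue presses are the decoys.

```bash
cat > h.py <<'E'
import numpy as np,cv2
from rig import *
def ray(c,uv):
    R=cv2.Rodrigues(np.array(c["rvec"]))[0];t=np.array(c["tvec"])
    d=R.T@np.array([(uv[0]-c["cx"])/c["fx"],(uv[1]-c["cy"])/c["fy"],1]);return -R.T@t,d
def onz(c,uv,z):
    o,d=ray(c,uv);return o+d*(z-o[2])/d[2]
def px(c,p):
    return cv2.projectPoints(np.float64(p).reshape(-1,1,3),np.array(c["rvec"]),np.array(c["tvec"]),np.array([[c["fx"],0,c["cx"]],[0,c["fy"],c["cy"]],[0,0,1]]),None)[0][:,0]
E
python3 - <<'E'
from h import *
for n,(u,v),r in(("top",(286,200),22),("scene",(259,222),22)):
    f=cv2.imread(f"pics/{n}0.png");c=calibration(n)
    h=cv2.cvtColor(f,cv2.COLOR_BGR2HSV)
    m=np.zeros(h.shape[:2],np.uint8);m[v-r:v+r,u-r:u+r]=1
    b=cv2.inRange(h,(12,120,110),(32,255,255))*m
    k=cv2.inRange(h,(0,0,0),(180,255,45))*m
    for nm,q,z in(("brass",b,177),("black",k,197)):
        nn,l,s,ce=cv2.connectedComponentsWithStats(q)
        for i in range(1,nn):
            if s[i,4]>8: print(n,nm,s[i],ce[i],onz(c,ce[i],z).round(1))
    g=cv2.inRange(h,(60,80,20),(90,255,255)); ys,xs=np.nonzero(g); 
    if n=="top": print("green rect",cv2.minAreaRect(np.c_[xs,ys].astype(np.float32)))
    C=f[v-40:v+40,u-50:u+50];cv2.imwrite(f"pics/c_{n}.png",cv2.resize(C,None,fx=4,fy=4,interpolation=cv2.INTER_CUBIC))
a=cv2.imread("pics/c_top.png");b=cv2.imread("pics/c_scene.png")
cv2.imwrite("pics/c.png",np.hstack([a,b]))
E
```

```text
top brass [264 178  12   8  84] [268.98809524 181.5       ] [6.108e+02 5.000e-01 1.770e+02]
top brass [304 178   4   7  19] [306.05263158 180.63157895] [ 615.1 -122.2  177. ]
top brass [279 195   3  10  20] [280.1  199.85] [549.7 -37.1 177. ]
top brass [284 195   9  12  36] [289.02777778 201.61111111] [544.2 -66.6 177. ]
top brass [301 215   7   7  38] [304.44736842 218.57894737] [ 488.5 -117.7  177. ]
top black [283 195   6   7  23] [286.         197.30434783] [555.1 -56.4 197. ]
top black [302 210   5   4  18] [303.77777778 211.5       ] [ 509.2 -114.5  197. ]
green rect ((287.47259521484375, 200.73973083496094), (33.94193649291992, 49.742496490478516), 20.556041717529297)
scene brass [237 200  44  37 892] [259.26121076 210.71524664] [520.7 -82.7 177. ]
scene brass [251 220  17  15 128] [258.46875 228.     ] [562.8 -42.9 177. ]
```

View pics/c.png

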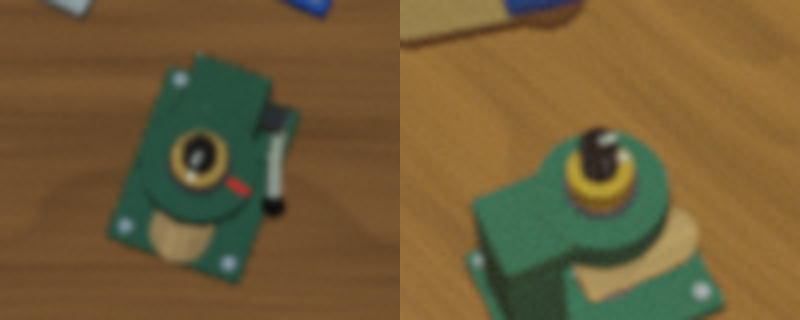

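The crop shows the axis at about (549,-54) mm. The red mark is to the lower right, at a world angle of about -130°. I'm going above it for a wrist view.

servo_tool(series=[0,0,0.04,0,0.018,0.033,0.018,0,0.02,0.035,0.015,0,0.02,0.035,0.015,0,0.02,0.035,0.015,0,0.02,0.035,0.015,0,0.02,0.035,0,0,0.02,0.035,0,0], gripper=0.085)

```text
clock: 0.77
eef_pos: [388.1, -331.9, 348.3]
tcp_rot: [-3.141, -0.002, -1.156]
contact_force: [0.9, -0.0, 0.2]
opening: 0.995
```

servo_tool(series=[0.02,0.035,0,0,0.02,0.035,0,0,0.02,0.035,0,0,0.02,0.035,0,0,0.02,0.035,0,0,0.02,0.035,0,0,0.02,0.035,0,0,0,0,0,0])

```text
clock: 1.43
eef_pos: [529.8, -82.8, 347.0]
tcp_rot: [-3.14, 0.002, -1.152]
contact_force: [-1.1, -1.3, -0.3]
opening: 0.995
```

Run:
```python
from h import *
s=sense();print(s['eef_pos'],s['tcp_rot'],s['clock'],s['qpos'])
c=calibration("wrist");f=grab_frame("wrist");cv2.imwrite("pics/w1.png",f);print(c,ray(c,(280,210)))
print(px(c,[549,-54,212]))
```

```text
[529.84322121 -82.82022362 346.98640809] [-3.13980842e+00  2.06425245e-03 -1.15178094e+00] 1.4333 [-0.1595811   0.11951585  1.67853268  0.00277555  1.34317999  0.99157585]
{'fx': 319.63850738493466, 'fy': 319.63850738493466, 'cx': 278.4513004613663, 'cy': 209.15505871231161, 'rvec': array([-2.42393381,  1.57451145,  0.2347826 ]), 'tvec': array([-290.05132596,  360.4607845 ,  619.9722089 ])} (array([596.45827753, -54.20859197, 489.61846409]), array([-0.26365315, -0.11884558, -0.95728429]))
[[257.20842763 165.37833659]]
```

View pics/w1.png

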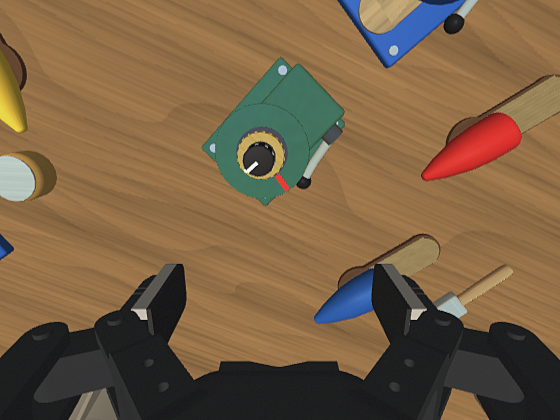

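The wrist view shows the green press with its ring at about (260,155), the white pointer from (257,163) to (247,172), and the red mark at (282,183).

```bash
cat > meas.py <<'E'
from h import *
def meas(f,c,ax,tag=""):
    h=cv2.cvtColor(f,cv2.COLOR_BGR2HSV)
    u,v=px(c,[*ax,177])[0]; s=abs(px(c,[ax[0]+30,ax[1],177])[0]-[u,v]).max()/30
    m=np.zeros(h.shape[:2],np.uint8);cv2.circle(m,(int(u),int(v)),int(65*s),255,-1)
    b=cv2.inRange(h,(12,90,60),(32,255,255))&m
    r=(cv2.inRange(h,(0,150,100),(6,255,255))|cv2.inRange(h,(174,150,100),(180,255,255)))&m
    w=cv2.inRange(h,(0,0,190),(180,50,255))&m
    def pts(q,z):
        ys,xs=np.nonzero(q);return np.array([onz(c,p,z)[:2] for p in zip(xs,ys)])
    nn,l,st,ce=cv2.connectedComponentsWithStats(b)
    i=1+st[1:,4].argmax();hu=cv2.convexHull(np.argwhere(l==i)[:,::-1].astype(np.int32))[:,0]
    H=np.array([onz(c,p,177)[:2] for p in hu]);cc,rr=cv2.minEnclosingCircle(H.astype(np.float32))
    e=cv2.fitEllipse(hu.astype(np.float32))[0]
    print("ring circ",cc,rr,"ellipse",onz(c,e,177)[:2])
    R=pts(r,150);print("red n",len(R),R.mean(0))
    nn,l,st,ce=cv2.connectedComponentsWithStats(w)
    for i in range(1,nn):
        if st[i,4]>4:
            P=pts((l==i)*255,180);d=P-ax;print("white",st[i,4],ce[i],P.mean(0),"r",np.hypot(*d.T).min(),np.hypot(*d.T).max(),"ang",np.degrees(np.arctan2(*d.mean(0)[::-1])))
    d=R.mean(0)-ax;print("red r",np.hypot(*d),"ang",np.degrees(np.arctan2(d[1],d[0])))
E
python3 - <<'E'
from meas import *
f=cv2.imread("pics/w1.png");c=calibration("wrist")
meas(f,c,np.array([549,-54]))
h=cv2.cvtColor(f,cv2.COLOR_BGR2HSV)
g=cv2.inRange(h,(70,60,40),(90,255,255));n,l,s,ce=cv2.connectedComponentsWithStats(g);print(s[1+s[1:,4].argmax()])
print(h[150:176:3,240:284:3].tolist()[0][:6])
cv2.imwrite("pics/w1c.png",cv2.resize(f[110:210,200:330],None,fx=6,fy=6,interpolation=cv2.INTER_CUBIC))
E
```

```text
ring circ (545.2064208984375, -54.722957611083984) 60.378177642822266 ellipse [548.70842956 -53.33679414]
red n 103 [531.11960452 -88.12497677]
white 33 [212.3030303  147.60606061] [540.17173869 -10.91453573] r 41.984270391571215 46.37695760535275 ang 101.57969101922525
white 83 [310.31325301 167.39759036] [ 561.09375177 -104.69224639] r 47.66902716445449 58.363389067349544 ang -76.58165280597397
white 53 [250.71698113 167.28301887] [537.64642651 -51.7046341 ] r 4.534967052203708 18.122262935158115 ang 168.57050007742416
red r 38.52560943334739 ang -117.65309950024654
[ 202   58  142  147 8999]
[[22, 131, 201], [22, 130, 194], [20, 82, 168], [10, 13, 60], [10, 13, 60], [0, 17, 60]]
```

View pics/w1c.png

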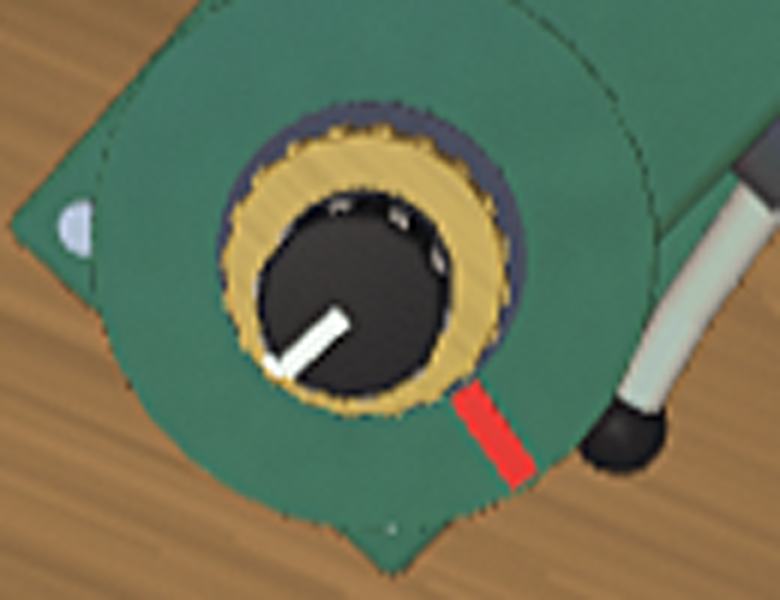

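Run:
```python
from h import *
c=calibration("wrist")
q=lambda u,v,z:onz(c,(200+u/6,110+v/6),z)[:2]
print("ring",q(366,270,177),"knob",q(354,292,212),"head",q(375,243,150))
A=np.mean([q(366,270,177),q(354,292,212)],0);print(A)
ang=lambda d:np.degrees(np.arctan2(d[1],d[0]))
a,b=q(466,395,150),q(524,478,150);print("red",a,b,ang(a-A),ang(b-A),ang(b-a))
a,b=q(345,315,212),q(285,365,212);print("line",ang(b-a),ang(b-A),np.hypot(*(b-A)))
t=q(275,368,180);print("tip",t-A,ang(t-A))
```

```text
ring [552.23358905 -56.19071414] knob [553.45072424 -55.86891633] head [553.47878897 -55.77067803]
[552.84215665 -56.02981524]
red [535.32590423 -81.26870161] [525.6693052  -97.07161312] -124.76136087982563 -123.50764694868963 -121.42762325806267
line 153.36709720803572 158.5424125676492 14.242339494838179
tip [-20.79593767   7.15291445] 161.01897093037957
```

servo_tool(series=[0.012,0.013,-0.03,0,0.0112,0.0138,-0.03,0,0,0,-0.03,0,0,0,-0.02,0,0,0,0,0,0,0,0,0], gripper=0.085)

```text
clock: 1.98
eef_pos: [549.6, -62.3, 236.8]
tcp_rot: [3.139, 0.001, -1.157]
contact_force: [0.2, 0.3, 0.6]
opening: 0.994
```

Run:
```python
from h import *
s=sense();c=calibration("wrist");f=grab_frame("wrist");cv2.imwrite("pics/w2.png",f)
p=s['eef_pos'];y=s['tcp_rot'][2];d=np.array([np.cos(y),np.sin(y),0]);e=np.array([-d[1],d[0],0])
print(p,s['tcp_rot'],s['contact_force'],s['wrist_torque'])
for z in(0,13):
  print(z,px(c,[p+42.5*d*a+11*b*e+[0,0,z] for a in(1,-1) for b in(1,-1)]).round().tolist())
print("knob",px(c,[553,-56,212]),"ring",px(c,[553,-56,177]))
```

```text
[549.5941747  -62.32526344 236.78609741] [ 3.13919810e+00  1.12408359e-03 -1.15677073e+00] [0.2499123  0.32641114 0.63590181] [-0.0175161   0.00793961 -0.04912783]
0 [[366.0, 247.0], [362.0, 287.0], [190.0, 247.0], [193.0, 287.0]]
13 [[373.0, 258.0], [369.0, 302.0], [182.0, 258.0], [186.0, 302.0]]
knob [[269.93207516 237.57587985]] ring [[271.40073142 217.8434411 ]]
```

View pics/w2.png

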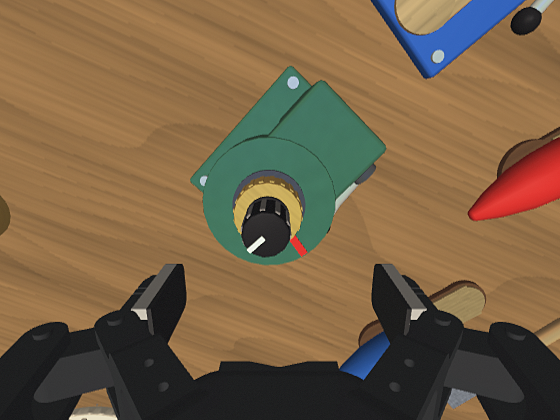

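The fingertips match a point 13 mm behind the TCP when open, as expected. The knob is at about (267,234), the ring at about (268,215) and the red mark at (300,245).

```bash
python3 - <<'E'
from h import *
f=cv2.imread("pics/w2.png");c=calibration("wrist");h=cv2.cvtColor(f,cv2.COLOR_BGR2HSV)
m=np.zeros(f.shape[:2],np.uint8);cv2.circle(m,(268,212),46,255,-1)
b=cv2.inRange(h,(14,110,140),(30,255,255))&m
ys,xs=np.nonzero(b);print("brass bbox",xs.min(),xs.max(),ys.min(),ys.max(),np.percentile(ys,[2,98]))
hsv=lambda p:None
k=cv2.inRange(h,(0,0,0),(180,70,75));k[:205]=0;k&=m
n,l,s,ce=cv2.connectedComponentsWithStats(k);i=1+s[1:,4].argmax();print("knob bbox",s[i],ce[i])
r=(cv2.inRange(h,(0,150,100),(6,255,255))|cv2.inRange(h,(174,150,100),(180,255,255)));r[:200]=0;r[270:]=0;r[:,:260]=0;r[:,330:]=0
R=np.array([onz(c,p,150)[:2] for p in np.argwhere(r)[:,::-1]]);
w=cv2.inRange(h,(0,0,190),(180,50,255))&m;w[:225]=0
W=np.array([onz(c,p,212)[:2] for p in np.argwhere(w)[:,::-1]])
for nm,P in(("red",R),("line",W)):
    u=np.linalg.svd(P-P.mean(0))[2][0];print(nm,len(P),P.mean(0),np.degrees(np.arctan2(u[1],u[0])))
K=onz(c,(267,234),212);G=onz(c,(268,215),177);print(K,G)
A=(K+G)[:2]/2
d=R.mean(0)-A;print(A,"red ang",np.degrees(np.arctan2(d[1],d[0])),np.hypot(*d))
E
python3 -c "
import cv2;f=cv2.imread('pics/w2.png');cv2.imwrite('pics/w2c.png',cv2.resize(f[165:275,210:330],None,fx=5,fy=5))"
```

```text
brass bbox 233 302 180 238 [184. 231.]
knob bbox [ 242  205   49   52 1956] [266.59458078 228.71063395]
red 160 [532.60644986 -87.3482919 ] -123.47939664220911
line 108 [546.38200029 -50.3718417 ] 156.96954479000664
[554.89229262 -53.88939923 212.        ] [554.68362785 -53.35847717 177.        ]
[554.78796023 -53.6239382 ] red ang -123.33410893711374 40.36522555814336
```

View pics/w2c.png

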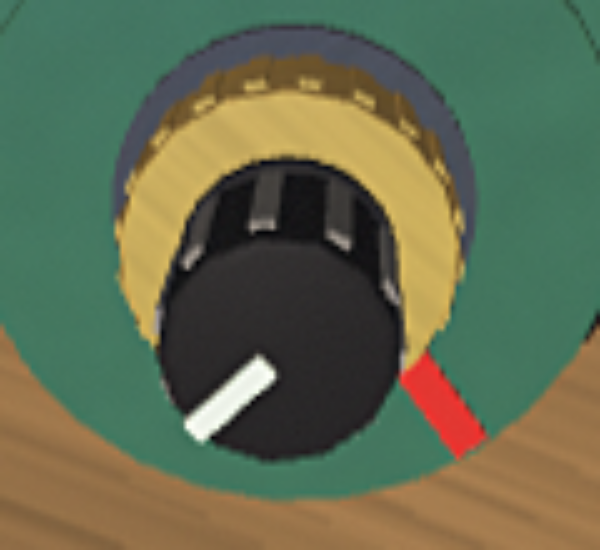

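servo_tool(series=[0.0042,0.0073,0,0,0,0,-0.018,0,0,0,-0.018,0,0,0,-0.018,0,0,0,-0.018,0,0,0,-0.014,0,0,0,0,0,0,0,0,0])

```text
clock: 2.7
eef_pos: [555.5, -54.2, 152.4]
tcp_rot: [-3.141, -0.0, -1.156]
contact_force: [0.4, 0.1, 0.6]
opening: 0.992
```

servo_tool(series=[0,0,0,0,0,0,0,0])

```text
clock: 2.87
eef_pos: [556.0, -54.3, 153.1]
tcp_rot: [-3.139, -0.001, -1.156]
contact_force: [-0.8, 1.0, -0.1]
opening: 0.998
```

```bash
python3 -c "
from h import *
for i in range(4):
  s=sense();print(s['eef_pos'],s['contact_force'],s['wrist_torque'],s['qvel'].round(3));calibration('wrist');grab_frame('top')"
```

```text
[555.95767921 -54.34787148 153.08071637] [-0.83441071  1.01160492 -0.0984303 ] [0.00079386 0.04019654 0.00717708] [-0.     0.002  0.008  0.002 -0.005 -0.002]
[555.77664252 -54.36166196 152.90025117] [-0.41535839  0.36043489 -0.01173046] [ 0.01262764 -0.00465541 -0.006107  ] [-0.001  0.004  0.007  0.001 -0.005  0.   ]
[555.53429182 -54.34137877 152.63478237] [-0.37286025  0.7000378  -0.41226301] [ 0.01412373  0.02989435 -0.0141269 ] [-0.001  0.003  0.006  0.001 -0.001  0.001]
[555.32672596 -54.33988306 152.36977406] [-0.06724804 -0.36683798 -0.26554003] [ 0.03636853 -0.04081777  0.04768461] [ 0.     0.004  0.006  0.001 -0.002  0.001]
```

servo_tool(series=[-0.0015,-0.0007,-0.002,0,0,0,0,0,0,0,0,0,0,0,0,0,0,0,0,0,0,0,0,0,0,0,0,0,0,0,0,0], gripper=0.03, newtons=30)

```text
clock: 3.73
eef_pos: [552.2, -53.1, 149.9]
tcp_rot: [3.141, 0.004, -1.157]
contact_force: [-5.4, 10.1, 10.1]
opening: 0.53
```

```bash
python3 -c "
from h import *
s=sense();print(s['eef_pos'],s['tcp_rot'],s['contact_force'],s['wrist_torque'],s['opening'],s['clock'])"
```

```text
[552.17991961 -53.09758417 149.88309095] [ 3.14078459  0.00389965 -1.15678768] [-5.37253104 10.14354627 10.08040799] [ 2.0213244   1.15164799 -0.04335242] 0.5296568400028809 3.7333
```

servo_tool(series=[-0.0006,0.0013,0,0,0,0,0,0,0,0,0,5,0,0,0,5,0,0,0,5,0,0,0,5], newtons=60)

```text
clock: 4.23
eef_pos: [552.4, -53.4, 150.1]
tcp_rot: [-3.142, 0.001, -0.803]
contact_force: [-3.0, 1.3, 8.5]
opening: 0.52
```

```bash
cat > st.py <<'E'
from h import *
s=sense();R=s['tcp_rot'];print("pos",s['eef_pos'].round(1),"yaw",np.degrees(R[2]).round(1),"F",s['contact_force'].round(1),"T",s['wrist_torque'].round(3),"open",round(s['opening']*85.4,1),"q6",s['qpos'][5].round(2),"t",s['clock'])
E
python3 st.py
```

```text
pos [552.4 -53.4 150.1] yaw -46.0 F [-3.   1.3  8.5] T [ 0.503  0.854 -0.239] open 44.4 q6 0.7 t 4.2333
```

servo_tool(series=[0,0,0,6,0,0,0,6,0,0,0,6,0,0,0,6])

```text
clock: 4.57
eef_pos: [552.8, -53.7, 150.1]
tcp_rot: [-3.141, -0.0, -0.384]
contact_force: [-1.2, -0.8, 7.0]
opening: 0.525
```

```bash
python3 st.py
```

```text
pos [552.8 -53.7 150.1] yaw -22.0 F [-1.2 -0.8  7. ] T [ 0.067  0.728 -0.36 ] open 44.8 q6 0.28 t 4.5667
```

servo_tool(series=[0,0,0,6,0,0,0,6,0,0,0,6,0,0,0,6])

```text
clock: 4.9
eef_pos: [553.3, -53.9, 150.1]
tcp_rot: [3.141, -0.001, 0.035]
contact_force: [2.4, -1.4, 6.1]
opening: 0.52
```

```bash
python3 st.py
```

```text
pos [553.3 -53.9 150.1] yaw 2.0 F [ 2.4 -1.4  6.1] T [-0.16   0.459 -0.419] open 44.4 q6 -0.14 t 4.9
```

servo_tool(series=[0,0,0,0,0,0,0,0,0,0,0,0,0,0,0,0,0,0,0.012,0,0,0,0.012,0,0,0,0.011,0,0,0,0,0], gripper=0.07)

```text
clock: 5.57
eef_pos: [554.5, -53.9, 187.7]
tcp_rot: [3.141, -0.005, 0.03]
contact_force: [-0.3, -0.6, -0.2]
opening: 0.821
```

servo_tool(series=[0,0,0,0,0,0,0,0,0,0,0,0,0,0,0,0,0,0,0,0,0,0,0,0,0,0,0,0,0,0,0,0], gripper=0.015, newtons=30)

```text
clock: 6.23
eef_pos: [553.3, -53.6, 184.4]
tcp_rot: [-3.142, -0.001, 0.031]
contact_force: [4.6, 1.3, -1.3]
opening: 0.319
```

```bash
python3 st.py
```

```text
pos [553.3 -53.6 184.4] yaw 1.8 F [ 4.6  1.3 -1.3] T [ 0.096 -0.826  0.005] open 27.3 q6 -0.13 t 6.2333
```

servo_tool(series=[0,0,0,6,0,0,0,7,0,0,0,7,0,0,0,7,0,0,0,7,0,0,0,7,0,0,0,7,0,0,0,7])

```text
clock: 6.9
eef_pos: [554.2, -53.2, 184.4]
tcp_rot: [3.14, -0.002, 0.996]
contact_force: [9.0, 3.5, -4.4]
opening: 0.321
```

servo_tool(series=[0,0,0,7,0,0,0,7,0,0,0,5,0,0,0,4,0,0,0,2,0,0,0,0])

```text
clock: 7.4
eef_pos: [554.3, -52.8, 184.4]
tcp_rot: [3.139, -0.002, 1.429]
contact_force: [9.6, 6.2, -4.7]
opening: 0.316
```

```bash
python3 st.py
```

```text
pos [554.3 -52.8 184.4] yaw 81.9 F [ 9.6  6.2 -4.7] T [ 0.824 -1.577  0.045] open 27.0 q6 -1.53 t 7.4
```

servo_tool(series=[0,0,0,0,0,0,0,0,0,0,0,0,0,0,0,0,0,0,0.03,0,0,0,0.03,0,0,0,0.03,0,0,0,0,0], gripper=0.07)

```text
clock: 8.07
eef_pos: [555.2, -54.1, 280.2]
tcp_rot: [3.134, -0.0, 1.427]
contact_force: [0.8, -0.1, 0.7]
opening: 0.824
```

```bash
python3 st.py
python3 - <<'E'
from h import *
c=calibration("wrist");f=grab_frame("wrist");cv2.imwrite("pics/w3.png",f)
u,v=px(c,[554,-54,190])[0].astype(int);print(u,v)
x0,y0=max(u-70,0),max(v-60,0);cv2.imwrite("pics/w3c.png",cv2.resize(f[y0:y0+120,x0:x0+140],None,fx=5,fy=5));print(x0,y0)
E
```

```text
pos [555.2 -54.1 280.2] yaw 81.8 F [ 0.8 -0.1  0.7] T [-0.    -0.007 -0.029] open 70.4 q6 -1.53 t 8.0667
279 211
209 151
```

View pics/w3c.png

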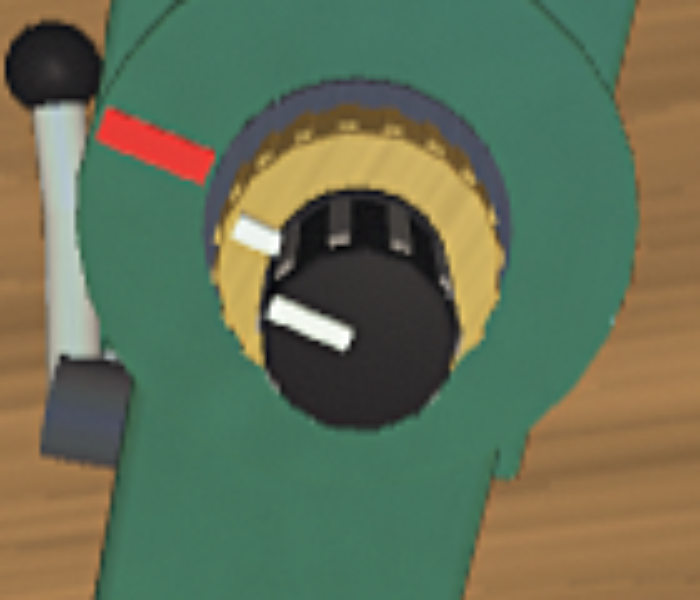

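The pointer, the knob line and the red bar look parallel. I'm checking the angles numerically.

Run:
```python
from h import *
f=cv2.imread("pics/w3.png");c=calibration("wrist");h=cv2.cvtColor(f,cv2.COLOR_BGR2HSV)
q=lambda u,v,z:onz(c,(209+u/5,151+v/5),z)[:2]
A=np.mean([q(361,336,212),q(356,270,177)],0);print(A,q(361,336,212),q(356,270,177))
ang=lambda d:np.degrees(np.arctan2(d[1],d[0]))
def comp(m,box,z,nm):
    x0,x1,y0,y1=box;k=np.zeros_like(m);s=np.s_[151+y0//5:151+y1//5,209+x0//5:209+x1//5];k[s]=m[s]
    P=np.array([onz(c,p,z)[:2] for p in np.argwhere(k)[:,::-1]]);u=np.linalg.svd(P-P.mean(0))[2][0]
    r=np.hypot(*(P-A).T);print(nm,len(P),"r",r.min(),r.max(),"ang centroid",ang(P.mean(0)-A),"axis",ang(u))
w=cv2.inRange(h,(0,0,170),(180,60,255));r=cv2.inRange(h,(0,150,100),(8,255,255))|cv2.inRange(h,(172,150,100),(180,255,255))
comp(r,(80,230,90,200),150,"red");comp(w,(225,285,205,260),180,"pointer");comp(w,(260,365,285,360),212,"line")
```

```text
[550.47735378 -52.50868654] [550.15569681 -52.21848282] [550.79901075 -52.79889026]
red 163 r 27.736520228054 47.58266194128546 ang centroid -120.52621002720907 axis 57.91655851751107
pointer 46 r 13.39747395819026 20.82594077129935 ang centroid -119.86680188878474 axis 52.71896603485499
line 78 r 1.9633682258669924 13.349472517899674 ang centroid -117.36739396895179 axis 55.81999883257931
```

servo_tool(series=[-0.0015,0,-0.03,0,0,0,-0.03,0,0,0,-0.025,0,0,0,-0.02,0,0,0,-0.015,0,0,0,-0.01,0,0,0,0,0,0,0,0,0])

```text
clock: 8.78
eef_pos: [550.6, -53.7, 143.7]
tcp_rot: [-3.14, 0.0, 1.427]
contact_force: [-0.7, -0.3, -0.3]
opening: 0.821
```

```bash
python3 st.py
```

```text
pos [550.6 -53.7 143.7] yaw 81.8 F [-0.7 -0.3 -0.3] T [ 0.051 -0.031  0.029] open 70.1 q6 -1.53 t 8.7833
```

servo_tool(series=[0.0025,0,0.005,0,0,0,0,0,0,0,0,0,0,0,0,0])

```text
clock: 9.12
eef_pos: [553.7, -53.7, 149.5]
tcp_rot: [3.141, 0.0, 1.427]
contact_force: [0.1, -0.2, 0.7]
opening: 0.819
```

```bash
python3 st.py
```

```text
pos [553.7 -53.7 149.5] yaw 81.8 F [ 0.1 -0.2  0.7] T [-0.042  0.065 -0.017] open 69.9 q6 -1.53 t 9.1167
```

servo_tool(series=[0,0,0,0,0,0,0,0,0,0,0,0,0,0,0,0,0,0,0,0,0,0,0,0], gripper=0.03, newtons=60)

```text
clock: 9.62
eef_pos: [553.8, -52.6, 150.0]
tcp_rot: [3.141, -0.002, 1.427]
contact_force: [-1.0, 6.9, 6.2]
opening: 0.523
```

```bash
python3 st.py
```

```text
pos [553.8 -52.6 150. ] yaw 81.8 F [-1.   6.9  6.2] T [1.125 0.201 0.08 ] open 44.6 q6 -1.53 t 9.6167
```

servo_tool(series=[0,0.0008,0,-4,0,0,0,-6,0,0,0,-6,0,0,0,-6,0,0,0,-6,0,0,0,-6,0,0,0,-6])

```text
clock: 10.2
eef_pos: [553.7, -52.8, 150.0]
tcp_rot: [3.141, -0.0, 0.724]
contact_force: [-2.4, 0.3, 6.3]
opening: 0.516
```

```bash
python3 st.py
```

```text
pos [553.7 -52.8 150. ] yaw 41.5 F [-2.4  0.3  6.3] T [0.268 0.252 0.32 ] open 44.1 q6 -0.82 t 10.2
```

servo_tool(series=[0,0,0,-4,0,0,0,-4,0,0,0,-4,0,0,0,-4,0,0,0,-4])

```text
clock: 10.62
eef_pos: [553.6, -52.8, 150.0]
tcp_rot: [3.141, -0.0, 0.377]
contact_force: [-2.9, 1.0, 6.9]
opening: 0.522
```

```bash
python3 st.py
```

```text
pos [553.6 -52.8 150. ] yaw 21.6 F [-2.9  1.   6.9] T [0.147 0.25  0.455] open 44.6 q6 -0.47 t 10.6167
```

servo_tool(series=[0,0,0,-4,0,0,0,-4,0,0,0,-4])

```text
clock: 10.87
eef_pos: [553.5, -52.9, 150.0]
tcp_rot: [3.141, 0.0, 0.168]
contact_force: [-2.9, 0.3, 6.4]
opening: 0.518
```

```bash
python3 st.py
```

```text
pos [553.5 -52.9 150. ] yaw 9.6 F [-2.9  0.3  6.4] T [0.149 0.33  0.537] open 44.3 q6 -0.27 t 10.8667
```

servo_tool(series=[0,0,0,-3,0,0,0,-3,0,0,0,-3])

```text
clock: 11.12
eef_pos: [553.5, -52.9, 150.0]
tcp_rot: [3.141, 0.0, 0.012]
contact_force: [-3.8, 0.5, 7.1]
opening: 0.518
```

```bash
python3 st.py
```

```text
pos [553.5 -52.9 150. ] yaw 0.7 F [-3.8  0.5  7.1] T [0.035 0.283 0.56 ] open 44.2 q6 -0.11 t 11.1167
```

servo_tool(series=[0,0,0,-3,0,0,0,-3])

```text
clock: 11.28
eef_pos: [553.5, -52.9, 150.0]
tcp_rot: [3.141, 0.0, -0.093]
contact_force: [-2.8, -0.3, 7.2]
opening: 0.52
```

```bash
python3 st.py
```

```text
pos [553.5 -52.9 150. ] yaw -5.3 F [-2.8 -0.3  7.2] T [0.051 0.35  0.629] open 44.4 q6 -0.0 t 11.2833
```

Torque is 0.63 N m, about 0.28 above the drag, so the ring is firm. I'm releasing it and checking.

servo_tool(series=[0,0,0,0,0,0,0,0,0,0,0,0,0,0,0,0,0,0,0.03,0,0,0,0.04,0,0,0,0.04,0,0,0,0.02,0], gripper=0.075)

```text
clock: 11.95
eef_pos: [555.3, -53.1, 284.0]
tcp_rot: [3.142, -0.005, -0.091]
contact_force: [0.5, -0.2, -0.0]
opening: 0.878
```

```bash
python3 st.py
python3 - <<'E'
from h import *
c=calibration("wrist");f=grab_frame("wrist");cv2.imwrite("pics/w4.png",f)
u,v=px(c,[553.5,-53.5,190])[0].astype(int)
x0,y0=max(u-70,0),max(v-60,0);cv2.imwrite("pics/w4c.png",cv2.resize(f[y0:y0+120,x0:x0+140],None,fx=5,fy=5))
E
```

```text
pos [555.3 -53.1 284. ] yaw -5.2 F [ 0.5 -0.2 -0. ] T [ 0.021 -0.045 -0.03 ] open 74.9 q6 -0.01 t 11.95
```

View pics/w4c.png

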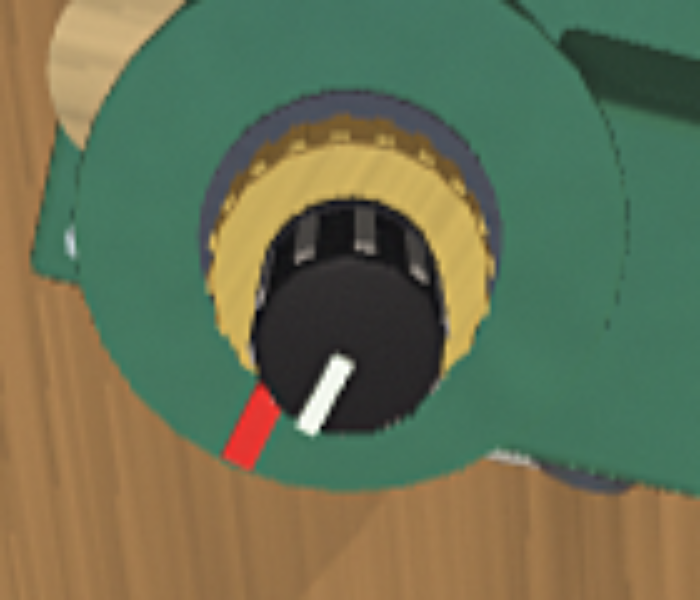

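Run:
```python
from h import *
f=cv2.imread("pics/w4.png");c=calibration("wrist");h=cv2.cvtColor(f,cv2.COLOR_BGR2HSV)
u,v=px(c,[553.5,-53.5,190])[0].astype(int);x0,y0=u-70,v-60
for nm,m,b,z in(("red",cv2.inRange(h,(0,150,100),(8,255,255))|cv2.inRange(h,(172,150,100),(180,255,255)),(200,300,370,480),150),("line",cv2.inRange(h,(0,0,170),(180,60,255)),(285,365,340,445),212)):
    k=np.zeros_like(m);s=np.s_[y0+b[2]//5:y0+b[3]//5,x0+b[0]//5:x0+b[1]//5];k[s]=m[s]
    P=np.array([onz(c,p,z)[:2] for p in np.argwhere(k)[:,::-1]]);w=np.linalg.svd(P-P.mean(0))[2][0]
    K=onz(c,(x0+348/5,y0+345/5),212)[:2];d=P.mean(0)-K
    print(nm,len(P),np.degrees(np.arctan2(w[1],w[0])),"from knob centre",np.degrees(np.arctan2(d[1],d[0])))
```

```text
red 102 -116.98361563542441 from knob centre -118.43291329827407
line 72 -122.41478090908753 from knob centre -106.88738702628156
```

```bash
python3 -c "
from rig import *
print(sign_off())"
```

```text
the job is handed in; nothing more can be done
None
```

The press is set and the job is handed in, at about 12 s of the 58 s allowed. No verdict was reported.

- **Loosening:** I turned the lock ring 68° counter-clockwise until only the steady drag was left, about 0.36–0.42 N m. I did not check separately for slip in the grip.
- **Pointer:** I turned the knob 80° counter-clockwise. The wrist picture taken then put the pointer within about 1° of the red mark seen from the axis. By bar directions the difference was about 2–5°. The allowance is about 10°.
- **Retightening:** I turned the ring 87° clockwise by feel to 0.63 N m, about 0.28 above the drag, which is in the firm range. The torque grew by about 0.4 N m per rad, as expected.
- **After release:** The gripper is clear at z = 284 mm with no contact force. The pointer line was at -122.4°, against about -124° before tightening, so it had not moved noticeably.

Two figures in that last picture disagreed. The red bar, partly hidden by the knob, read -117°, where the clear views gave about -122 to -123.5°. The line's angle taken from the knob centre read -107°, which I put down to a very short lever arm. I relied on the clearer earlier views.

I did not check the slippers and tools in a last picture. The arm stayed well above them and felt no contact.

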